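Hold the sharpener's cap at its clean-out position

ROBOT

A 6-joint arm with a two-finger parallel gripper is mounted at the origin on a cart in front of the work surface, level with it; the furniture and walls round the work are solid. World frame = base frame: x ahead of the robot, y to its left, z up, the work surface at z = 0. Lengths are in mm, angles in degrees, forces in N, time in s.
With the tool pointing down it reaches from about 425 to 950 mm from the base axis. Payload 3.5 kg.
Tool frame: the origin (TCP) lies on the centre line of the jaws, within the pads' length; the fingertips stand 8 mm ahead of it and the grasp point (between the pads) lies 11 mm behind it (env.tcp_to_tips is the distance from the TCP to the fingertips, in mm); z points along the fingers, y is the line along which they close (so a half turn about z gives the same grasp; the last joint's range is limited). The gripper opens to 85 mm and grips with 20 to 120 N. Pads are 22 mm wide; open, the fingers measure 114 mm over their backs; the gripper's body (76 mm by 85 mm) begins 54 mm behind the grasp point. The pads swing forward as they close: fully open they stand 13 mm farther back than shut.
Start: joints at [-8.594, 16.404, 90.338, -0, 73.258, -8.594], TCP at [674.986, 0.032, 239.325] pointing down, gripper open.
Joint ranges: [-158.93, 158.93], [-51.34, 127.21], [12.03, 142.37], [-87.48, 267.48], [13.55, 161.25], [-162.69, 162.69]. Speed limits (degrees/s): [159.86, 159.86, 180, 180, 180, 180].

INTERFACE

Orientations are given as [roll, pitch, yaw] about the fixed x, y, z axes, in that order (R = Rz(yaw) Ry(pitch) Rx(roll)).
In Python, from bench import env gives the robot as it stands.
- The arm moves only by the tool carry_out, never from a script. Its argument "rows" is a list of rows, each a list of 3 entries, a list of its own where there are three numbers: the closure, from -1 (fully open) to 1 (shut), so that 0 is half open, then the shift along the tool's x, y, z in mm, then the turn about the tool's z in degrees. In form: [[grip, [x, y, z], turn], ...]. A call has 1 to 10 rows; each row is the pose to reach, as a shift and turn from the pose commanded when the call began, along the tool's axes at that moment; what a row does not reach only later rows make up. A row lasts 1/8 s, in which the tool goes at most 62.5 mm and 10.7 degrees, less where a joint would pass 70% of its speed; a pose out of reach is approached as far as the arm can. A call with a gripper value outside its range is refused whole. The fingers move at their own pace and stop on an object; "squeeze" is the grip in N (left out, the last holds). Time passes only in rows, so rows that repeat a pose let the fingers close. It gives the time, the measured TCP pose, the force, the opening and the grip force at its end, in the units of the state.
- env.observe(): the state, without advancing time (a new reading comes with each control period).
- env.camera(name): name is "scene" or "side" or "wrist"; returns (picture, depth): 400x640x3 uint8, red, green, blue; 400x640 float32, mm along the optical axis (not along the pixel's ray), 0 where there is no reading.
- env.camera_info(name): a dict with "camera_matrix" (3x3 intrinsics, pixels), "extrinsics" (4x4, takes a point from camera to world coordinates). Camera axes: x right, y down, z forward; pixel columns grow to the right and rows downward; lengths in mm; the calibration is good to about 2 mm. The wrist camera is an equidistant fisheye: a pixel r from the principal point sees the ray r / f radians off the axis. A picture is of the moment at which its call begins: read the wrist's pose just before it. camera_info takes no time and is no camera call; for the wrist camera it gives the pose at the moment of the call.
- env.close_job(): hands the job in; it is judged then, once.
The state is a dict: "t": time; "q": joint angles; "dq": joint speeds; "effort": joint torques, N m; "tool_pos": TCP position; "tool_rot": TCP orientation; "ft_force": force on the tool from outside, world axes, zero at the start; "torque": the same for the moment, N m; "gripper_width": finger opening in mm; "gripper_force": force on a finger pad.
Only numpy, scipy, OpenCV 4.12 (cv2) and the standard library are available. Lean on these libraries where they do the work, as an engineer would, in place of code of your own. Each camera call takes 0.05 s, during which the arm holds its last target. There are 200 camera calls.

TASK

Put the blue winged cap on the round mouth on top of the pencil sharpener: its two lugs go down through the two notches (white marks) until the flange sits flat on the collar. Then turn it clockwise, seen from above, half of the way to the lock, so that the wing points at the yellow marks (the clean-out position); stay short of the click before the red marks. The cap is sprung and would turn back if released, so finish while still gripping it there, and leave the pencil, the eraser and the staple box where they lie.

Things in the scene. Friction and masses are not known exactly. Their poses are not given: they have to be found in the camera images.
- cap: Loose blue cap, about 70 g, standing on the counter, wing up. Origin: centre of its underside; z up its axis, x along the wing. A grey plug 48 mm in diameter, 0 to 13 mm high (foot chamfered 3 mm), carries two lugs at its foot; above it a flange 72 mm in diameter, 13 to 19 mm high, and the wing, 19 to 49 mm high. It is the same after a half turn: either lug fits either notch.
- cap_wing (a point): On the cap's axis, in the wing, 41 mm above the cap's origin. The wing is an upright bar 56 mm long along the cap's x, 14 mm thick along its y; grip it across the 14 mm from above.
- cap_lug (a point): Outer end of the lug on the cap's +x side, 31 mm from its axis (the other lug is opposite, on -x). Each lug is 10 mm wide and 5 mm high, at the foot of the plug, right below an end of the wing.
- sharpener: Grey pencil sharpener fixed to the counter, 124 (x) by 108 (y) by 58 mm, with a black round collar on top, 88 mm in diameter and 16 mm high (its top at 74 mm). Origin: centre of its underside, below the collar's axis; -x is its front with the pencil hole; z up. With the cap fully seated, the cap's origin is 61 mm above the sharpener's.
- mouth (a point): Centre of the mouth, at the collar's top. The mouth is a 53 mm hole in a 6.5 mm thick lip, with two opposite notches 15 mm wide that reach 34 mm from the axis. A seated cap turns clockwise only, 90 degrees in all: from the notches 45 to the yellow marks and 45 on to the red marks; sprung balls start to click in after about 60.
- notch_mark (a point): White mark on the collar's top at one notch, 40 mm from the axis; the other is opposite. The notches lie along the line 45 degrees anticlockwise (seen from above) of the sharpener's x axis; the cap goes in with its x along this line.
- half_mark (a point): Yellow mark on the collar's top, half-way to the lock, 40 mm from the axis on the sharpener's +x (back); the other is opposite, at the front. The red lock marks lie 45 degrees clockwise of these.
- drive_ring (a joint): Sprung ring in the mouth that the lugs push round: 0 at rest, grows (rad) as the cap turns clockwise; after some play it reads about 0.11 less than the cap's turn from the notches: about 0.68 at the yellow marks, 1.43 at the lock, the click under way from about 1.1. It turns the cap back with about 0.05 N m at the yellow marks.
- pencil: Loose green pencil, 160 mm long (along its y), 7 mm thick, lying on the counter. Bystander.
- eraser: Loose grey and white eraser, 23 by 52 by 13 mm. Bystander.
- staple_box: Loose small cardboard staple box, 41 by 74 by 27 mm. Bystander.
Mind the look-alikes: they are no part of the job. What is meant by the cap is not brown, and is the larger of those in its own colour.

How it is judged:
By the outcome, as a careful person would: the job done as asked, in the order asked, and still so for the second after the job is handed in, while the arm keeps its last pose, push and grip.
It also fails if it takes over 48 s, if anything falls off the work surface, if the arm or the gripper's body presses on something with over 40 N, if the wrist force passes 120 N, or if a joint passes its speed limit or range.

## Working session

There is one attempt and no reset: what is moved stays moved. The work goes in short steps, Python scripts to look and compute and a tool call to move; the robot and the scene stay as the last step left them, time stands still between calls to the robot, and variables do not carry over. Pictures are saved under pics/ and viewed, at most 10 in all, crops included, and the job is handed in when it is done.

Besides the shell and the picture viewer there is one more tool, called after "Request:" as name(argument=value, ...), one argument or row to a line, values as JSON. carry_out: Moves the arm, as the interface text tells. Its arguments: {"type":"object","properties":{"rows":{"type":"array","items":{"type":"array"}},"squeeze":{"type":"number"}},"required":["rows"]}

```bash
ls; mkdir -p pics
cat > h.py <<'E'
import numpy as np, cv2
from bench import env
def save(n,p): cv2.imwrite('pics/'+n+'.png',cv2.cvtColor(p,cv2.COLOR_RGB2BGR))
def pts(name,uv,dep):
    i=env.camera_info(name);K=np.array(i['camera_matrix']);T=np.array(i['extrinsics'])
    uv=np.atleast_2d(uv).astype(float);d=dep[uv[:,1].astype(int),uv[:,0].astype(int)]
    c=np.c_[(uv[:,0]-K[0,2])/K[0,0],(uv[:,1]-K[1,2])/K[1,1],np.ones(len(uv))]*d[:,None]
    return c@T[:3,:3].T+T[:3,3]
def plane(name,uv,z):
    i=env.camera_info(name);K=np.array(i['camera_matrix']);T=np.array(i['extrinsics'])
    uv=np.atleast_2d(uv).astype(float);x=(uv[:,0]-K[0,2])/K[0,0];y=(uv[:,1]-K[1,2])/K[1,1]
    if name=='wrist':
        r=np.hypot(x,y)+1e-9;c=np.c_[x/r*np.sin(r),y/r*np.sin(r),np.cos(r)]
    else: c=np.c_[x,y,np.ones(len(x))]
    w=c@T[:3,:3].T;s=(z-T[2,3])/w[:,2]
    return w*s[:,None]+T[:3,3]
E
python3 - <<'E'
from h import *
for n in('scene','side'):
    p,d=env.camera(n);save(n,p);np.savez('/tmp/'+n,p=p,d=d)
    i=env.camera_info(n);print(n,np.round(i['camera_matrix'],1).tolist(),np.round(i['extrinsics'],3).tolist())
s=env.observe();print(s['t'],s['tool_pos'],s['tool_rot'],s['gripper_width'])
E
```

```text
pics
scene [[373.0, 0.0, 315.4], [0.0, 373.0, 201.3], [0.0, 0.0, 1.0]] [[-0.851, -0.34, 0.399, 166.409], [-0.524, 0.542, -0.657, 643.86], [0.008, -0.769, -0.64, 628.963], [0.0, 0.0, 0.0, 1.0]]
side [[411.2, 0.0, 323.0], [0.0, 411.2, 195.7], [0.0, 0.0, 1.0]] [[0.959, -0.131, 0.252, 301.021], [-0.284, -0.382, 0.88, -697.198], [-0.019, -0.915, -0.404, 436.292], [0.0, 0.0, 0.0, 1.0]]
0.1 [6.74416851e+02 1.12203187e-01 2.38070271e+02] [-1.79878149e+02 -1.81713152e-02  9.00002029e+01] 85.4380687245856
```

View pics/scene.png

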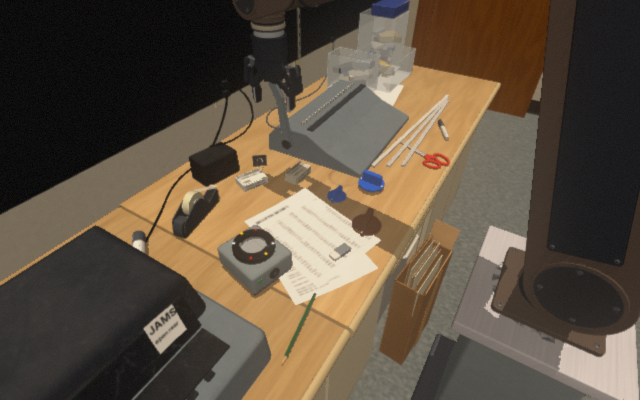

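View pics/side.png

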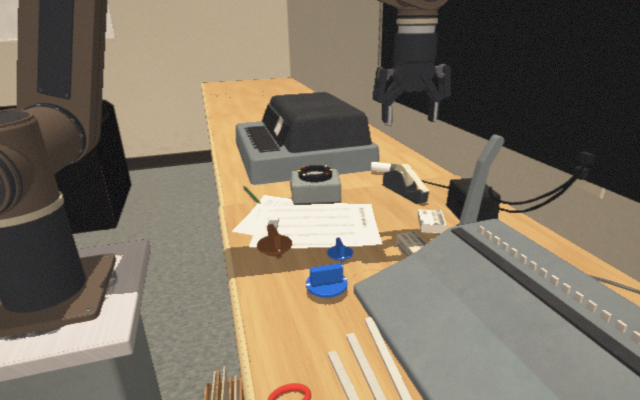

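Candidates in the scene view are the bright blue winged cap at (371,181), a smaller blue one at (337,196), and a brown one at (367,222). In the side view they are at (327,283), (341,250) and (274,240). I choose the larger blue one, at (371,181). The sharpener is at (255,255) in the scene view. Next I measure it and check a crop.

Run:
```python
from h import *
crops=[]
for n,(cx,cy),(sx,sy) in(('scene',(371,181),(255,250)),('side',(327,283),(315,178))):
    f=np.load('/tmp/'+n+'.npz');p,d=f['p'],f['d']
    hsv=cv2.cvtColor(p,cv2.COLOR_RGB2HSV)
    m=cv2.inRange(hsv,(105,120,40),(130,255,255))
    k,l,st,ce=cv2.connectedComponentsWithStats(m)
    for j in range(1,k):
        if st[j,4]>60:
            v,u=np.nonzero(l==j);P=pts(n,np.c_[u,v],d);P=P[(P[:,2]>3)&(P[:,2]<60)]
            if len(P)<20: continue
            top=P[P[:,2]>44];fl=P[(P[:,2]>15)&(P[:,2]<23)]
            print(n,ce[j].round(),st[j,4],'z',np.percentile(P[:,2],[1,50,99]).round(1),'all',P.mean(0).round(1))
            if len(top)>8:
                print('  top',len(top),top.mean(0).round(1)); (c,s,a)=cv2.minAreaRect(top[:,:2].astype(np.float32));print('  rect',np.round(c,1),np.round(s,1),a)
                e,vv=np.linalg.eigh(np.cov(P[P[:,2]>28][:,:2].T));print('  wing dir',np.degrees(np.arctan2(vv[1,1],vv[0,1])),'fl circ',cv2.minEnclosingCircle(fl[:,:2].astype(np.float32)))
    # collar: points with z 71..77
    v,u=np.mgrid[sy-40:sy+40,sx-45:sx+45];uv=np.c_[u.ravel(),v.ravel()];P=pts(n,uv,d)
    q=(abs(P[:,2]-74)<4);c,r=cv2.minEnclosingCircle(P[q][:,:2].astype(np.float32));print(n,'collar',q.sum(),np.round(c,1),r,P[q][:,2].mean())
    for nm,lo,hi in(('Y',(20,130,110),(33,255,255)),('R',(0,130,90),(8,255,255)),('W',(0,0,150),(180,50,255))):
        mm=cv2.inRange(hsv,lo,hi);kk,ll,ss,cc=cv2.connectedComponentsWithStats(mm)
        for j in range(1,kk):
            w=plane(n,cc[j],74)[0]
            if ss[j,4]<60 and np.hypot(*(w[:2]-c))<50: print('  ',nm,cc[j].round(1),ss[j,4],w.round(1),'r',np.hypot(*(w[:2]-c)).round(1),'ang',np.degrees(np.arctan2(w[1]-c[1],w[0]-c[0])).round(1))
    for x,y in((cx,cy),(sx,sy)):
        crops.append(cv2.resize(p[y-45:y+45,x-60:x+60],(400,300),interpolation=cv2.INTER_CUBIC))
save('crop',np.vstack([np.hstack(crops[:2]),np.hstack(crops[2:])]))
```

```text
scene [369. 181.] 250 z [14.4 18.1 48.7] all [ 462.9 -124.1   26.5]
  top 60 [ 461.9 -133.4   46.5]
  rect [ 461.7 -133.7] [13.  53.6] 88.17926025390625
  wing dir 177.02508122497693 fl circ ((461.5465087890625, -130.3214111328125), 33.664573669433594)
scene collar 659 [550.3 254.5] 44.778533935546875 72.40740643625752
   Y [241.3 233.1] 9 [589.6 245.9  74. ] r 40.3 ang -12.3
   Y [265.4 253.1] 11 [512.3 264.   74. ] r 39.1 ang 165.9
   R [255.  229.5] 6 [572.2 222.1  74. ] r 39.1 ang -56.0
   R [250.5 257.5] 12 [530.  288.7  74. ] r 39.8 ang 120.7
   W [255.5 227. ] 2 [576.1 215.4  74. ] r 46.8 ang -56.5
   W [232.5 242.5] 8 [587.1 276.5  74. ] r 42.9 ang 30.9
   W [272.8 242.6] 5 [517.1 232.9  74. ] r 39.6 ang -147.1
side [339. 251.] 300 z [11.  15.  36.3] all [516.3 -52.2  19. ]
side [327. 281.] 1041 z [16.2 24.5 50.9] all [ 460.9 -150.    30.1]
  top 212 [ 462.4 -142.3   48.7]
  rect [ 463.1 -140.8] [14.5 53.3] 86.4781723022461
  wing dir 175.4037017866252 fl circ ((461.9920959472656, -142.58889770507812), 34.769344329833984)
side collar 781 [544.2 395.2] 189.43408203125 74.26812143640669
   W [286.5 154.1] 19 [511.9 407.5  74. ] r 34.6 ang 159.3
   W [304. 153.] 1 [561.4 399.9  74. ] r 17.8 ang 15.0
   W [309. 153.] 5 [575. 395.  74.] r 30.7 ang -0.5
   W [301. 154.] 1 [551.1 393.8  74. ] r 7.1 ang -11.6
```

View pics/crop.png

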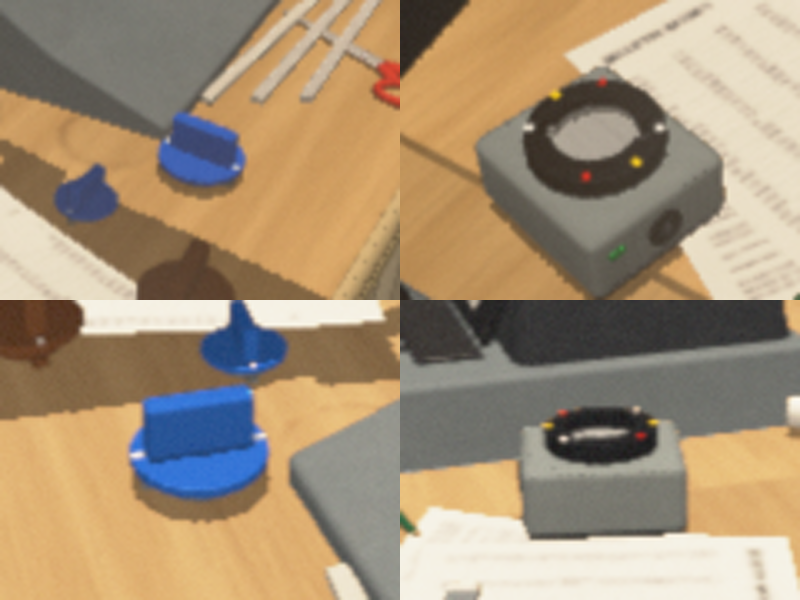

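The crop confirms it: the larger blue cap has its wing along about −4° (or 176°) near (462,−137). The sharpener's axis is near (550,254). Yellow is at −13°, white at +32° and red at −58°. I'll move above the cap and check from the wrist.

Request:
carry_out(
  rows=[
    [-1,[-15,-24,0],-9.5],
    [-1,[-30,-48,0],-19],
    [-1,[-46,-71,2],-28.5],
    [-1,[-61,-95,8],-38],
    [-1,[-77,-118,15],-47.5],
    [-1,[-92,-142,22],-57],
    [-1,[-108,-165,30],-66.5],
    [-1,[-123,-189,38],-76],
    [-1,[-138,-212,45],-86],
    [-1,[-138,-212,45],-86],
  ],
)

```text
t: 1.35
tool_pos: [461.5, -138.1, 193.2]
tool_rot: [179.9, -0.1, 175.8]
ft_force: [-0.3, 0.8, 0.9]
gripper_width: 85.6
gripper_force: 0.0
```

```bash
cat > w.py <<'E'
from h import *
import sys
s=env.observe();print(s['t'],np.round(s['tool_pos'],1),np.round(s['tool_rot'],2),np.round(s['q'],1),s['gripper_width'])
p,d=env.camera('wrist');save(sys.argv[1],p);np.savez('/tmp/'+sys.argv[1],p=p,d=d)
i=env.camera_info('wrist');print(np.round(i['camera_matrix'],1).tolist(),np.round(i['extrinsics'],3).tolist())
E
python3 w.py w1
```

```text
1.35 [ 461.5 -138.1  193.2] [ 1.7994e+02 -1.1000e-01  1.7581e+02] [ -28.8   -5.9  119.3    0.    66.7 -114.6] 85.55731597316223
[[309.7, 0.0, 320.7], [0.0, 309.7, 199.1], [0.0, 0.0, 1.0]] [[0.074, 0.963, 0.259, 397.03], [0.997, -0.072, -0.018, -132.908], [0.001, 0.26, -0.966, 327.979], [0.0, 0.0, 0.0, 1.0]]
```

View pics/w1.png

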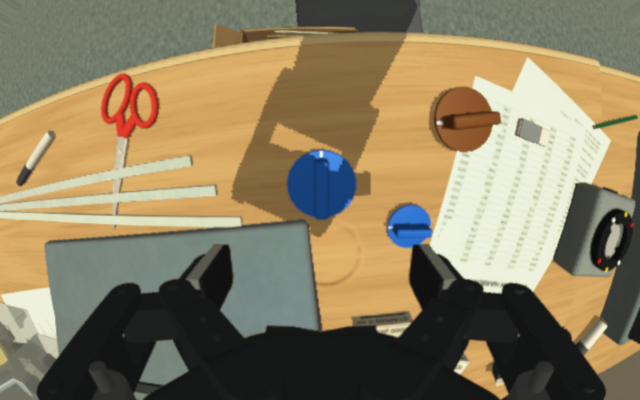

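The wrist view shows the target cap at (322,184), with its wing along image columns. The smaller blue one is at (410,226), the brown one at (464,119), and the grey machine's corner at (308,222).

```bash
cat > capm.py <<'E'
from h import *
import sys
def cap(f,z=19):
    p=f['p'];hsv=cv2.cvtColor(p,cv2.COLOR_RGB2HSV)
    m=cv2.inRange(hsv,(105,120,40),(130,255,255))
    k,l,st,ce=cv2.connectedComponentsWithStats(m);j=1+np.argmax(st[1:,4]);mm=(l==j).astype(np.uint8)
    c=max(cv2.findContours(mm,0,1)[0],key=cv2.contourArea)[:,0]
    W=plane('wrist',c,z);(x,y),(a,b),t=cv2.fitEllipse(W[:,:2].astype(np.float32))
    print('flange',x,y,a,b)
    return mm
if __name__=='__main__':
    f=np.load('/tmp/w1.npz');mm=cap(f);p=f['p']
    # wing top via depth
    d=f['d'];i=env.camera_info('wrist');K=np.array(i['camera_matrix']);T=np.array(i['extrinsics'])
    def dp(uv):
        x=(uv[:,0]-K[0,2])/K[0,0];y=(uv[:,1]-K[1,2])/K[1,1];r=np.hypot(x,y)+1e-9
        z=d[uv[:,1],uv[:,0]];c=np.c_[x/r*np.tan(r),y/r*np.tan(r),np.ones(len(x))]*z[:,None];return c@T[:3,:3].T+T[:3,3]
    v,u=np.nonzero(mm);P=dp(np.c_[u,v]);t=P[P[:,2]>40];print(np.percentile(P[:,2],[5,50,95]),len(t))
    print('wing',t.mean(0),cv2.minAreaRect(t[:,:2].astype(np.float32)))
    q=abs(P[:,2]-19)<5;print('flange depth',cv2.minEnclosingCircle(P[q][:,:2].astype(np.float32)))
    u,v=np.meshgrid(np.arange(60,315),np.arange(235,300));P=dp(np.c_[u.ravel(),v.ravel()])
    near=P[(P[:,0]<560)&(P[:,2]>15)&(P[:,2]<140)];g=[(lo,near[(near[:,0]>lo)&(near[:,0]<lo+15)]) for lo in range(470,560,15)]
    for lo,n in g:
        if len(n): print(lo,'zmax',np.percentile(n[:,2],95).round(),'ymax',n[:,1].max().round())
    s=p[120:250,200:460];save('w1c',cv2.resize(s,None,fx=3,fy=3,interpolation=cv2.INTER_CUBIC))
E
python3 capm.py
```

```text
flange 464.79510498046875 -137.19613647460938 68.47254943847656 68.8009033203125
[18.06530633 19.47414141 49.53671312] 889
wing [ 462.28946523 -136.91032696   51.53814066] ((443.9703369140625, -135.62966918945312), (14.294897079467773, 94.03379821777344), 86.1427230834961)
flange depth ((464.22076416015625, -137.27407836914062), 35.35696029663086)
500 zmax 22.0 ymax -191.0
515 zmax 26.0 ymax -155.0
530 zmax 31.0 ymax -154.0
545 zmax 36.0 ymax -153.0
```

View pics/w1c.png

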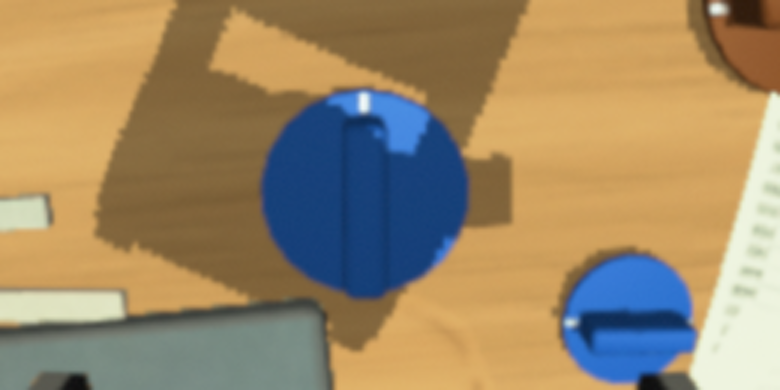

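The crop confirms the cap, with its wing along ≈176°. It is centred at (464.5,−137.2), and the machine beside it is low. I'll descend and grip.

Request:
carry_out(
  rows=[
    [-1,[-3,1,40],0],
    [-1,[-3,1,80],0],
    [-1,[-3,1,115],0],
    [-1,[-3,1,140],0],
    [-1,[-3,1,153],0],
    [-1,[-3,1,160],0],
    [-1,[-3,1,160],0],
  ],
  squeeze=50,
)

```text
t: 2.28
tool_pos: [466.6, -137.2, 34.6]
tool_rot: [-180.0, 0.0, 176.0]
ft_force: [-0.9, 0.6, 0.0]
gripper_width: 86.0
gripper_force: 0.0
```

Request:
carry_out(
  rows=[
    [0.5,[0,0,0],0],
    [1,[0,0,0],0],
    [1,[0,0,0],0],
    [1,[0,0,0],0],
    [1,[0,0,0],0],
    [1,[0,0,0],0],
    [1,[0,0,0],0],
    [1,[0,0,0],0],
  ],
)

```text
t: 3.28
tool_pos: [466.3, -137.4, 34.6]
tool_rot: [-180.0, 0.0, 176.0]
ft_force: [-0.5, -0.7, 2.7]
gripper_width: 12.6
gripper_force: 50.4
```

Gripped (12.6 mm, 50 N). I'll lift, and check what stands around the sharpener.

Request:
carry_out(
  rows=[
    [1,[0,0,-20],0],
    [1,[0,0,-60],0],
    [1,[0,0,-110],0],
    [1,[0,0,-160],0],
    [1,[0,0,-180],0],
    [1,[0,0,-180],0],
  ],
)

```text
t: 4.03
tool_pos: [466.8, -137.5, 215.7]
tool_rot: [-179.9, 0.2, 176.0]
ft_force: [0.1, 1.2, -0.0]
gripper_width: 12.9
gripper_force: 49.9
```

Run:
```python
from h import *
P=[]
for n in('scene','side'):
    d=np.load('/tmp/'+n+'.npz')['d'];v,u=np.mgrid[0:400,0:640];uv=np.c_[u.ravel(),v.ravel()]
    uv=uv[d[uv[:,1],uv[:,0]]>0];P.append(pts(n,uv,d))
P=np.vstack(P);r=np.hypot(P[:,0]-550,P[:,1]-254)
for a in range(0,360,30):
    th=np.degrees(np.arctan2(P[:,1]-254,P[:,0]-550))%360
    q=(abs((th-a+180)%360-180)<15)
    print(a,[(lo,round(float(P[q&(r>lo)&(r<lo+30)][:,2].max()))) for lo in range(60,240,30) if (q&(r>lo)&(r<lo+30)).any()])
```

```text
0 [(60, 59), (90, 4), (120, 3), (150, 5), (180, 62), (210, 80)]
30 [(60, 60), (90, -1), (120, -3), (150, -1), (180, 74), (210, 154)]
60 [(60, 53), (90, -5), (120, 73), (150, 163), (180, 177), (210, 176)]
90 [(60, 51), (90, -5), (120, 75), (150, 171), (180, 176), (210, 176)]
120 [(60, 59), (90, -3), (120, 73), (150, 76), (180, 79), (210, 80)]
150 [(60, 58), (90, 5), (120, 9), (150, 6), (180, 31), (210, 2)]
180 [(60, 58), (90, 7), (120, 10), (150, 9), (180, 3), (210, 3)]
210 [(60, 60), (90, 6), (120, 6), (150, 14), (180, 16), (210, 10)]
240 [(60, 59), (90, 5), (120, 6), (150, 15), (180, 15), (210, 19)]
270 [(60, 55), (90, 6), (120, 5), (150, 6), (180, 492), (210, 490)]
300 [(60, 61), (90, 6), (120, 7), (150, 7), (180, 483), (210, 479)]
330 [(60, 60), (90, 4), (120, 7), (150, 6), (180, 3), (210, 78)]
```

Request:
carry_out(
  rows=[
    [1,[-5,20,0],-2],
    [1,[-16,65,0],-6],
    [1,[-29,115,0],-10],
    [1,[-43,170,0],-15],
    [1,[-58,230,0],-20],
    [1,[-72,290,0],-25],
    [1,[-86,345,0],-29],
    [1,[-98,395,0],-33],
    [1,[-106,425,0],-35.5],
    [1,[-108,435,0],-36],
  ],
)

```text
t: 5.28
tool_pos: [603.0, 290.5, 210.9]
tool_rot: [179.9, -0.3, -147.9]
ft_force: [0.4, -0.6, -0.5]
gripper_width: 13.2
gripper_force: 49.9
```

Request:
carry_out(
  rows=[
    [1,[0,0,0],0],
    [1,[0,0,0],0],
  ],
)

```text
t: 5.52
tool_pos: [603.7, 288.0, 213.5]
tool_rot: [180.0, -0.1, -148.1]
ft_force: [-0.5, -0.3, -0.9]
gripper_width: 13.0
gripper_force: 49.9
```

```bash
python3 w.py w2
```

```text
5.525 [603.7 288.  213.5] [ 1.8000e+02 -9.0000e-02 -1.4808e+02] [  16.8   16.9   92.5   -0.    70.7 -105.1] 13.002131786231887
[[309.7, 0.0, 320.7], [0.0, 309.7, 199.1], [0.0, 0.0, 1.0]] [[-0.528, 0.82, 0.22, 548.211], [0.849, 0.51, 0.138, 253.568], [0.001, 0.259, -0.966, 348.064], [0.0, 0.0, 0.0, 1.0]]
```

View pics/w2.png

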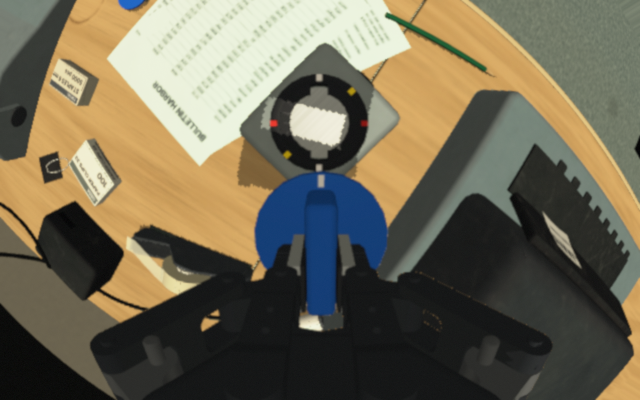

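The view shows the mouth at (319,123) with white marks at (319,77) and (320,167), yellow at (351,91) and (288,155), and red at (273,123) and (365,123). The held cap's flange is centred near (320,235), with its white mark at (320,182).

```bash
cat > m2.py <<'E'
from h import *
import sys
from scipy.optimize import least_squares
f=np.load('/tmp/'+sys.argv[1]+'.npz');p=f['p'];hsv=cv2.cvtColor(p,cv2.COLOR_RGB2HSV)
s=env.observe();tp=np.array(s['tool_pos'])
def fit(W,r): return least_squares(lambda q:np.hypot(W[:,0]-q[0],W[:,1]-q[1])-r,W[:,:2].mean(0),loss='soft_l1').x
C=np.array([550.4,254.5])
M={}
for nm,lo,hi in(('Y',(18,110,90),(35,255,255)),('R',(0,130,90),(8,255,255)),('W',(0,0,140),(180,60,255))):
    k,l,st,ce=cv2.connectedComponentsWithStats(cv2.inRange(hsv,lo,hi))
    for j in range(1,k):
        w=plane('wrist',ce[j],74)[0];r=np.hypot(*(w[:2]-C))
        if 6<st[j,4]<120 and 33<r<47: M.setdefault(nm,[]).append(w[:2]);print(nm,ce[j].round(1),st[j,4],w[:2].round(1),r.round(1))
A=[]
for nm,off in(('Y',0),('R',45),('W',-45)):
    if len(M.get(nm,[]))==2:
        a,b=M[nm];dd=a-b;an=np.degrees(np.arctan2(dd[1],dd[0]))+off;A.append((an+90)%180-90);print(nm,'centre',((a+b)/2).round(2),'x-axis',A[-1].round(2),'sep',np.hypot(*dd).round(1))
m=cv2.inRange(hsv,(105,120,40),(130,255,255));k,l,st,ce=cv2.connectedComponentsWithStats(m);j=1+np.argmax(st[1:,4])
c=max(cv2.findContours((l==j).astype(np.uint8),0,1)[0],key=cv2.contourArea)[:,0];c=c[c[:,1]<235]
zf=tp[2]-34.6+19
W=plane('wrist',c,zf);q=fit(W,36);print('cap',q.round(2),'tcp',tp.round(2),'rms',np.std(np.hypot(W[:,0]-q[0],W[:,1]-q[1])).round(2))
k,l,st,ce=cv2.connectedComponentsWithStats(cv2.inRange(hsv,(0,0,140),(180,60,255)))
for j in range(1,k):
    w=plane('wrist',ce[j],zf)[0]
    if 6<st[j,4]<200 and 28<np.hypot(*(w[:2]-q))<37: print('lugmark',ce[j],w.round(1),'ang',np.degrees(np.arctan2(w[1]-q[1],w[0]-q[0])))
E
python3 m2.py w2
```

```text
Y [351.2  90.7] 44 [513.4 263.4] 38.1
Y [286.6 154.5] 45 [591.7 245. ] 42.4
R [273.6 122.8] 55 [573.4 220.4] 41.1
R [364. 123.] 31 [531.5 288.3] 38.7
W [318.9  77. ] 33 [518.1 233.1] 38.7
W [318.4 167.4] 23 [586.8 275.3] 41.9
Y centre [552.55 254.18] x-axis -13.25 sep 80.5
R centre [552.45 254.34] x-axis -13.3 sep 79.8
W centre [552.46 254.22] x-axis -13.43 sep 80.6
cap [601.82 286.9 ] tcp [603.92 287.94 214.  ] rms 7.35
lugmark [320.88135593 180.55932203] [574.2 269.9 198.4] ang -148.4159383704753
```

```bash
cat >> m2.py <<'E'
for _ in range(5):
    r=np.hypot(W[:,0]-q[0],W[:,1]-q[1]);V=W[abs(r-36)<2];q=fit(V,35.7)
r=np.hypot(V[:,0]-q[0],V[:,1]-q[1])
print('cap refit',q.round(2),len(V),r.std().round(2),r.mean())
mc=np.mean([np.mean(M[n],0) for n in M if len(M[n])==2],0);D=mc-q;y=np.radians(s['tool_rot'][2])
print('mouth',mc.round(2),'move tool x,y',np.round([D@[np.cos(y),np.sin(y)],D@[np.sin(y),-np.cos(y)]],2),'yaw',s['tool_rot'][2])
E
python3 m2.py w2|tail -2
```

```text
cap refit [601.4  286.66] 180 0.68 35.4035913252123
mouth [552.49 254.25] move tool x,y [58.65 -1.65] yaw -148.09030784318958
```

Request:
carry_out(
  rows=[
    [1,[10,0,0],0],
    [1,[25,-1,0],0],
    [1,[42,-1.5,10],0],
    [1,[53,-1.5,35],0],
    [1,[58.5,-1.5,65],0],
    [1,[58.5,-1.5,83],0],
    [1,[58.5,-1.5,90],0],
    [1,[58.5,-1.5,90],0],
    [1,[58.5,-1.5,90],0],
  ],
)

```text
t: 6.7
tool_pos: [556.3, 257.3, 125.7]
tool_rot: [-180.0, 0.1, -148.0]
ft_force: [0.2, -0.0, 0.1]
gripper_width: 12.8
gripper_force: 49.9
```

```bash
python3 w.py w3; python3 m2.py w3
```

```text
6.7 [556.3 257.3 125.7] [-1.7996e+02  1.3000e-01 -1.4800e+02] [  15.3   15.2  104.4   -0.    60.3 -106.7] 12.845504520387228
[[309.7, 0.0, 320.7], [0.0, 309.7, 199.1], [0.0, 0.0, 1.0]] [[-0.53, 0.818, 0.223, 500.198], [0.848, 0.511, 0.139, 222.663], [-0.0, 0.263, -0.965, 259.553], [0.0, 0.0, 0.0, 1.0]]
Y [366.1 170.6] 97 [513.  263.4] 38.4
R [253.7 214. ] 27 [574.1 218.2] 43.3
R [385.9 213.4] 10 [529.  289.7] 41.2
W [319.8 150.7] 98 [517.8 232.9] 39.1
R centre [551.56 253.97] x-axis -12.73 sep 84.5
cap [553.53 255.86] tcp [556.24 257.26 125.66] rms 7.33
lugmark [320.96153846 180.09615385] [526.4 239.1 110.1] ang -148.34846690573025
cap refit [553.15 255.62] 187 0.51 35.51011884332073
mouth [551.56 253.97] move tool x,y [ 2.22 -0.55] yaw -147.99413610129514
```

View pics/w3.png

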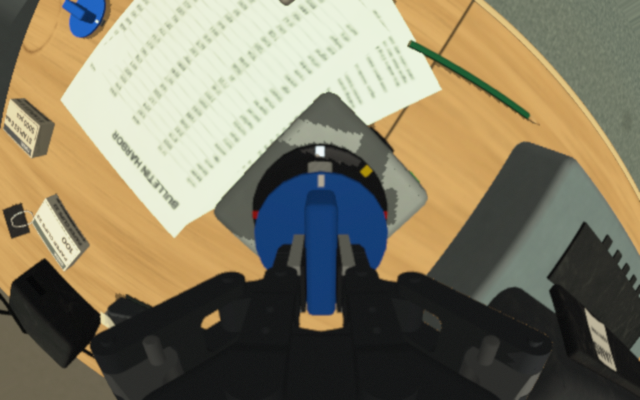

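The near view shows the white mark at (320,151) in line with the lug mark at (321,180), and yellow at (366,171). They say shift about +2 in x and −0.6 in y. I'll do that and go down gently.

Request:
carry_out(
  rows=[
    [1,[2,-0.6,0],0.2],
    [1,[2,-0.6,8],0.2],
    [1,[2,-0.6,14],0.2],
    [1,[2,-0.6,18],0.2],
    [1,[2,-0.6,21],0.2],
    [1,[2,-0.6,23],0.2],
    [1,[2,-0.6,23],0.2],
  ],
)

```text
t: 7.62
tool_pos: [553.9, 255.4, 101.2]
tool_rot: [180.0, -0.0, -148.2]
ft_force: [0.0, 0.1, -0.0]
gripper_width: 13.1
gripper_force: 49.9
```

Request:
carry_out(
  rows=[
    [1,[0,0,2],0],
    [1,[0,0,4],0],
    [1,[0,0,5],0],
    [1,[0,0,6],0],
    [1,[0,0,6.5],0],
    [1,[0,0,6.5],0],
  ],
)

```text
t: 8.38
tool_pos: [554.2, 255.5, 95.7]
tool_rot: [-180.0, 0.0, -148.2]
ft_force: [-1.6, -1.2, 4.5]
gripper_width: 13.1
gripper_force: 50.6
```

Seated, with 4.5 N down. I'll turn 45° clockwise about the mouth's axis.

Request:
carry_out(
  rows=[
    [1,[0,-0.2,0],5],
    [1,[0.05,-0.45,0],10],
    [1,[0.1,-0.7,0],15],
    [1,[0.15,-0.9,0],20],
    [1,[0.25,-1.1,0],25],
    [1,[0.35,-1.3,0],30],
    [1,[0.5,-1.5,0],35],
    [1,[0.6,-1.7,0],40],
    [1,[0.75,-1.85,0],45],
    [1,[0.75,-1.85,0],45],
  ],
)

```text
t: 9.62
tool_pos: [554.9, 253.3, 95.6]
tool_rot: [180.0, 0.1, 166.9]
ft_force: [-1.2, -2.2, 5.6]
gripper_width: 13.0
gripper_force: 50.6
```

Request:
carry_out(
  rows=[
    [1,[0,0,0],0],
    [1,[0,0,0],0],
  ],
)

```text
t: 9.88
tool_pos: [554.9, 253.3, 95.6]
tool_rot: [180.0, 0.1, 166.9]
ft_force: [-1.0, -1.6, 5.1]
gripper_width: 12.9
gripper_force: 50.7
```

```bash
python3 w.py w4; python3 m2.py w4
python3 - <<'E'
from h import *
s=env.observe();print(s['torque'],s['ft_force'])
p,d=env.camera('scene');save('s4',cv2.resize(p[200:310,190:330],None,fx=5,fy=5,interpolation=cv2.INTER_CUBIC))
E
```

```text
9.875 [554.9 253.3  95.6] [1.7999e+02 8.0000e-02 1.6688e+02] [ 15.   17.2 105.5  -0.   57.2 -61.8] 12.857387544904192
[[309.7, 0.0, 320.7], [0.0, 309.7, 199.1], [0.0, 0.0, 1.0]] [[0.227, 0.94, 0.255, 490.705], [0.974, -0.22, -0.059, 268.582], [0.001, 0.261, -0.965, 229.569], [0.0, 0.0, 0.0, 1.0]]
W [265.4 185. ] 109 [517.8 232.8] 39.2
cap [551.49 254.4 ] tcp [554.93 253.3   95.63] rms 7.38
lugmark [320.58064516 180.01612903] [520.7 261.6  80. ] ang 166.83565752503105
cap refit [551.05 254.5 ] 187 0.22 35.648149312106035
mouth nan move tool x,y [nan nan] yaw 166.87907071142993
[-0.16813728  0.20654218  0.00587872] [ 0.14084352 -0.81803541  5.24103015]
  return _methods._mean(a, axis=axis, dtype=dtype,
  ret = ret.dtype.type(ret / rcount)
```

View pics/w4.png

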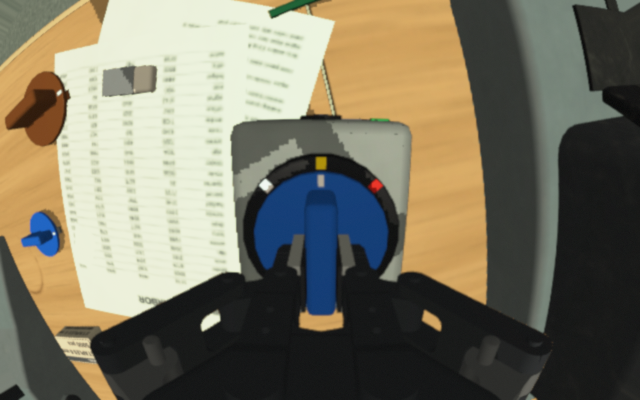

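View pics/s4.png

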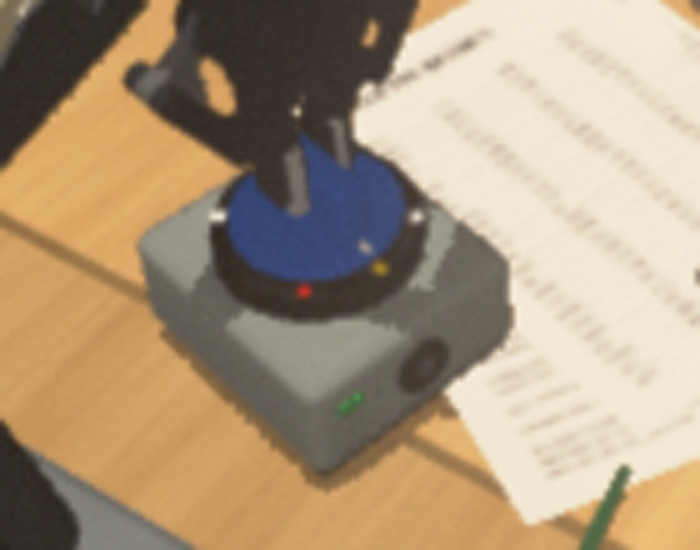

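In the wrist view the cap's mark at (321,180) lines up with the yellow mark at (321,162), and red at (376,186) has not been reached. The scene crop shows the flange flat on the collar. I'll hand it in while still gripping.

```bash
python3 -c "
from bench import env
print(env.close_job())"
```

```text
the job is handed in; nothing more can be done
None
```

The blue cap is seated flat on the sharpener's collar and turned about 45° clockwise so its wing points at the yellow marks; I handed the job in at about 10 s with the gripper still holding it, and the pencil, eraser and staple box were not touched.

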